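Change the dishes on a clamped scanner stage

TASK

The dish scanner has finished its dish: turn its clamp knob to free the stage, draw the stage fully out of the hood, put the scanned dish flat in the steel tray and set every dish waiting on the worktop flat and centred between the stop pins of a place on the stage, one to a place. Then slide the stage, dishes and all, fully home under the hood and turn the clamp knob back to lock it. Leave the bottle, the marker and the timer where they are.

Things in the scene. Friction and masses are not known exactly. Their poses are not given: they have to be found in the camera images.
- scanner: Grey fixed dish scanner: low deck 124 mm wide (x), 18 mm high, y from -410 to +125 mm, white hood over its +y end (y -112 to +128 mm, x within 77 mm, top 88 mm above the worktop). Origin on the worktop under the hood's middle; y runs along the rails, x across them, away from the robot. The knob (x -86, y -201 mm) stands on a bracket of the deck (x -125 to -62, y -239 to -163 mm)
- stage (a joint): Travel of the sliding stage (m) along the scanner's -y: 0 = fully home under the hood, 0.24 = fully out at its end stop, all places clear of the hood. About 1.5 N friction; it stays where it is left. Barred by the clamp when home and locked
- stage_handle (a point): Point 55 mm above the worktop on the axis of the stage's handle, an upright black round post 22 mm in diameter, 30 to 76 mm above the worktop, at the stage's free (-y) end. Home, its axis is 38 mm from the hood's face, so pinch it with the fingers on its -x and +x sides (scanner axes)
- clamp (a joint): Angle of the clamp knob (rad): 0 = locked, its cam bars the way of an ear on the home stage; 1.4 = free, at its stop. Turns anticlockwise seen from above to free; the stage is free beyond about 0.8. Friction about 0.08 N m; stays where it is left. Lock only with the stage home: turned while it is out, it bars the way back
- clamp_grip (a point): On the clamp knob's upright axis, 68 mm above the worktop, beside the rails on the robot's side. The knob is a black bar 38 mm long, 12 mm thick, 47 to 84 mm above the worktop; it lies along this frame's x, so fingers close along its y. The frame turns with the knob; at clamp = 0 its x is the scanner's x
- tray: Plain steel tray, fixed, 160 x 160 mm and 16 mm high, walls and floor 4 mm thick, empty, for dishes that are finished. Origin at the centre of its underside
- dish_scanned_mid (a point): The scanned dish: culture dish with lid, a flat white disc 60 mm across and 14 mm high, 18 g; the point is its centre, 7 mm above its underside. At the start it lies in the middle place of the stage, under the hood
- dish_a_mid (a point): A waiting culture dish with lid, a flat white disc 60 mm across and 14 mm high, 18 g; the point is its centre, 7 mm above its underside. At the start it lies on the worktop in front of the scanner, or is absent (two or three are present)
- dish_b_mid (a point): A waiting culture dish with lid, a flat white disc 60 mm across and 14 mm high, 18 g; the point is its centre, 7 mm above its underside. At the start it lies on the worktop in front of the scanner, or is absent (two or three are present)
- dish_c_mid (a point): A waiting culture dish with lid, a flat white disc 60 mm across and 14 mm high, 18 g; the point is its centre, 7 mm above its underside. At the start it lies on the worktop in front of the scanner, or is absent (two or three are present)
- place_1 (a point): Centre of a dish place on the stage (the place at the hood end), on its top surface, 30 mm above the worktop; moves with the stage, axes as the scanner's. A glass window among four steel stop pins, 6 mm high, bevelled, at 45 degrees to the axes, leaving a 60 mm dish about 4 mm of play. Places are 78 mm apart along y, so close the fingers along the scanner's x
- place_2 (a point): Centre of a dish place on the stage (the middle place), on its top surface, 30 mm above the worktop; moves with the stage, axes as the scanner's. A glass window among four steel stop pins, 6 mm high, bevelled, at 45 degrees to the axes, leaving a 60 mm dish about 4 mm of play. Places are 78 mm apart along y, so close the fingers along the scanner's x
- place_3 (a point): Centre of a dish place on the stage (the place next to the handle), on its top surface, 30 mm above the worktop; moves with the stage, axes as the scanner's. A glass window among four steel stop pins, 6 mm high, bevelled, at 45 degrees to the axes, leaving a 60 mm dish about 4 mm of play. Places are 78 mm apart along y, so close the fingers along the scanner's x
- bottle_violet: Bystander: violet stain bottle, 40 mm across, 104 mm high, standing at the left; origin at its underside
- marker: Bystander: marker pen 132 mm long, 17 mm thick, lying beyond the tray; origin at the middle of its underside
- timer: Bystander: white lab timer 70 x 66 x 19 mm at the left; origin at the centre of its underside

How it is judged (in metres and radians):
On the way, in this order (a step that is already met when the one before it is completed fails the run):
1. the clamp knob is turned to free (value of joint clamp above 0.9 rad), for 0.2 s.
2. the stage is drawn fully out (value of joint stage above 0.228 m), for 0.2 s.
3. the scanned dish lies in the tray and every waiting dish lies centred in a place of the stage (((horizontal distance between dish_a_mid and place_1 below 0.007 m and z of dish_a_mid in the frame of place_1 between 0.003 and 0.01 m and angle between dish_a_mid's own z axis and vertical below 0.06 rad) or (horizontal distance between dish_a_mid and place_2 below 0.007 m and z of dish_a_mid in the frame of place_2 between 0.003 and 0.01 m and angle between dish_a_mid's own z axis and vertical below 0.06 rad) or (horizontal distance between dish_a_mid and place_3 below 0.007 m and z of dish_a_mid in the frame of place_3 between 0.003 and 0.01 m and angle between dish_a_mid's own z axis and vertical below 0.06 rad)) and ((horizontal distance between dish_b_mid and place_1 below 0.007 m and z of dish_b_mid in the frame of place_1 between 0.003 and 0.01 m and angle between dish_b_mid's own z axis and vertical below 0.06 rad) or (horizontal distance between dish_b_mid and place_2 below 0.007 m and z of dish_b_mid in the frame of place_2 between 0.003 and 0.01 m and angle between dish_b_mid's own z axis and vertical below 0.06 rad) or (horizontal distance between dish_b_mid and place_3 below 0.007 m and z of dish_b_mid in the frame of place_3 between 0.003 and 0.01 m and angle between dish_b_mid's own z axis and vertical below 0.06 rad)) and ((horizontal distance between dish_c_mid and place_1 below 0.007 m and z of dish_c_mid in the frame of place_1 between 0.003 and 0.01 m and angle between dish_c_mid's own z axis and vertical below 0.06 rad) or (horizontal distance between dish_c_mid and place_2 below 0.007 m and z of dish_c_mid in the frame of place_2 between 0.003 and 0.01 m and angle between dish_c_mid's own z axis and vertical below 0.06 rad) or (horizontal distance between dish_c_mid and place_3 below 0.007 m and z of dish_c_mid in the frame of place_3 between 0.003 and 0.01 m and angle between dish_c_mid's own z axis and vertical below 0.06 rad)) and x of dish_scanned_mid in the frame of tray between -0.05 and 0.05 m and y of dish_scanned_mid in the frame of tray between -0.05 and 0.05 m and height (world z) of dish_scanned_mid below 0.016 m and angle between dish_scanned_mid's own z axis and vertical below 0.06 rad), for 0.3 s.
4. the stage is fully home (value of joint stage below 0.005 m), for 0.2 s.
At the end, for the whole second after the job is handed in: The stage is home (within 5 mm), the clamp is locked (below 0.2 rad), every waiting dish lies flat on the stage within 7 mm of the centre of a place (anywhere between its four pins), the scanned dish lies flat on the floor of the tray (all of step 3 and value of joint stage below 0.005 m and value of joint clamp below 0.2 rad); the robot touches nothing.
It fails at once if the violet bottle is knocked or carried away (more than 3 cm) (distance of bottle_violet from where it was at the start of the episode above 0.03 m).
It fails at once if the marker is knocked or carried away (more than 3 cm) (distance of marker from where it was at the start of the episode above 0.03 m).
It fails at once if the timer is knocked or carried away (more than 3 cm) (distance of timer from where it was at the start of the episode above 0.03 m).
Of dish_a, dish_b, dish_c only 2 to 3 are there at a start; the rules pass over those that are not, and their reading is None.
At some moment in a run one of dish_a, dish_b, dish_c may be knocked a few centimetres aside while the robot is not near it.
Once in a run the grip may slacken for a moment while it holds something.
It also fails if it takes over 210 s, if anything falls off the work surface, if the arm or the gripper's body presses on something with over 40 N, if the wrist force passes 120 N, or if a joint passes its speed limit or range.

ROBOT

A 6-joint arm with a two-finger parallel gripper is mounted at the origin on a cart in front of the work surface, level with it; the furniture and walls round the work are solid. World frame = base frame: x ahead of the robot, y to its left, z up, the work surface at z = 0. Lengths are in m, angles in degrees, forces in N, time in s.
With the tool pointing down it reaches from about 0.4 to 0.825 m from the base axis. Payload 7 kg.
Tool frame: the origin (TCP) lies on the centre line of the jaws, within the pads' length; the fingertips stand 22 mm ahead of it and the grasp point (between the pads) lies 3 mm ahead of it; z points along the fingers, y is the line along which they close (so a half turn about z gives the same grasp; the last joint's range is limited). The gripper opens to 88 mm and grips with 3 to 60 N. Pads are 19 mm wide; open, the fingers measure 130 mm over their backs; the gripper's body (78 mm by 193 mm) begins 47 mm behind the grasp point.
Start: joints at [16.507, 20.546, 0.682, 0, -70.136, -16.507], TCP at [0.675, -0, 0.249] pointing down, gripper open.
Joint ranges: [-176.03, 176.03], [-82.01, 121.73], [-58.28, 71.71], [-173.87, 95.51], [-174.79, -0.11], [-173.66, 173.66]. Speed limits (degrees/s): [136.94, 136.94, 172.46, 180, 180, 180].

INTERFACE

Orientations are given as [roll, pitch, yaw] about the fixed x, y, z axes, in that order (R = Rz(yaw) Ry(pitch) Rx(roll)).
In Python, from plant import get_state, cams, r gives the robot as it stands.
- The arm moves only by the tool apply_moves, never from a script. Its argument "targets" is a list of rows, each an object with "dp": the shift along the world's x, y, z in m, a list of three; "yaw": the turn about the world's z in degrees. In form: [{"dp": [x, y, z], "yaw": yaw}, ...]. A call has 1 to 20 rows; each row is the pose to reach, as a shift and turn from the pose commanded when the call began; what a row does not reach only later rows make up. A row lasts 1/12 s, in which the tool goes at most 41.7 mm and 7.16 degrees, less where a joint would pass 70% of its speed; a pose out of reach is approached as far as the arm can. A call with a gripper value outside its range is refused whole. "grip" is the gripper command: -1 is fully open, 1 is shut, values between are in proportion, set as the call begins (left out, the last holds). The fingers move at their own pace and stop on an object; "squeeze" is the grip in N (left out, the last holds). Time passes only in rows, so rows that repeat a pose let the fingers close. It gives the time, the measured TCP pose, the force, the opening and the grip force at its end, in the units of the state.
- get_state(): the state, without advancing time (a new reading comes with each control period).
- cams.capture(name): name is "scene" or "side" or "wrist"; returns a dict with "image" (384x512x3 uint8, red, green, blue), "range_z" (384x512 float32, m along the optical axis (not along the pixel's ray), 0 where there is no reading), "fx", "fy", "cx", "cy" (pixels), "R" (3x3) and "t" (3): a world point X has camera coordinates R X + t; the wrist camera has in their place "T_tool_cam" (4x4, takes a point from camera to tool coordinates, whose origin is the TCP and whose axes are the flange's). Camera axes: x right, y down, z forward; pixel columns grow to the right and rows downward; lengths in m; the calibration is good to about 2 mm. A picture is of the moment at which its call begins: read the wrist's pose just before it.
- r.close_job(): hands the job in; it is judged then, once.
The state is a dict: "time_s": time; "joints": joint angles; "qd": joint speeds; "joint_torque": joint torques, N m; "tcp_pos": TCP position; "eef_rot": TCP orientation; "contact_force": force on the tool from outside, world axes, zero at the start; "moment": the same for the moment, N m; "gripper_width": finger opening in m; "gripper_force": force on a finger pad.
Only numpy, scipy, OpenCV 4.12 (cv2) and the standard library are available. Lean on these libraries where they do the work, as an engineer would, in place of code of your own. Each camera call takes 0.05 s, during which the arm holds its last target. There are 200 camera calls.

## Working session

There is one attempt and no reset: what is moved stays moved. The work goes in short steps, Python scripts to look and compute and a tool call to move; the robot and the scene stay as the last step left them, time stands still between calls to the robot, and variables do not carry over. Pictures are saved under pics/ and viewed, at most 14 in all, crops included, and the job is handed in when it is done.

Besides the shell and the picture viewer there is one more tool, called after ">>>" as name(argument=value, ...) on one line, values as JSON. apply_moves: Moves the arm, as the interface text tells. Its arguments: {"type":"object","properties":{"targets":{"type":"array","items":{"type":"object","properties":{"dp":{"type":"array","items":{"type":"number"}},"yaw":{"type":"number"}}}},"grip":{"type":"number"},"squeeze":{"type":"number"}},"required":["targets"]}

```bash
ls; mkdir -p pics; cat > h.py <<'E'
import numpy as np, cv2
from plant import get_state, cams, r
from scipy.spatial.transform import Rotation as Ro
def cap(name):
    s=get_state(); c=cams.capture(name)
    if 'R' in c: Rw=c['R'].T; tw=-Rw@c['t']
    else:
        T=np.eye(4); T[:3,:3]=Ro.from_euler('xyz',s['eef_rot'],degrees=True).as_matrix(); T[:3,3]=s['tcp_pos']
        M=T@np.array(c['T_tool_cam']); Rw=M[:3,:3]; tw=M[:3,3]
    z=c['range_z']; v,u=np.mgrid[:z.shape[0],:z.shape[1]]
    P=np.stack([(u-c['cx'])/c['fx']*z,(v-c['cy'])/c['fy']*z,z],-1)@Rw.T+tw
    P[z<=0]=np.nan
    return c['image'],P
def save(n,im): cv2.imwrite('pics/'+n+'.png',cv2.cvtColor(im,cv2.COLOR_RGB2BGR))
E
python3 - <<'E'
from h import *
print(get_state())
a,P=cap('scene');b,Q=cap('side');save('scene0',a);save('side0',b)
np.savez('s0.npz',a=a,P=P,b=b,Q=Q)
E
```

```text
pics
{'time_s': 0.0, 'joints': array([ 1.65061476e+01,  2.05918065e+01,  6.33580894e-01, -1.95710363e-02,
       -7.01359521e+01, -1.65077235e+01]), 'qd': array([ 0.0176659 , -0.13905621,  0.04240266,  0.01041418,  0.04271154,
        0.0398631 ]), 'joint_torque': array([-8.00930356e-04, -5.82726967e+01,  2.93058443e+01,  6.99745238e+00,
        6.93249181e-03, -2.06530804e-04]), 'tcp_pos': array([ 6.74545678e-01, -3.63910083e-05,  2.47618730e-01]), 'eef_rot': array([ 1.79904476e+02, -9.12297008e-03, -9.00082335e+01]), 'contact_force': array([0.6677045 , 0.13006347, 0.09093731]), 'moment': array([-0.01272863,  0.01801589, -0.01541259]), 'gripper_force': 0.0, 'gripper_width': 0.08752334963657626}
```

View pics/scene0.png

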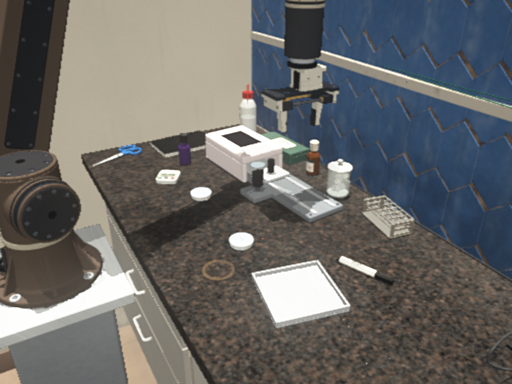

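View pics/side0.png

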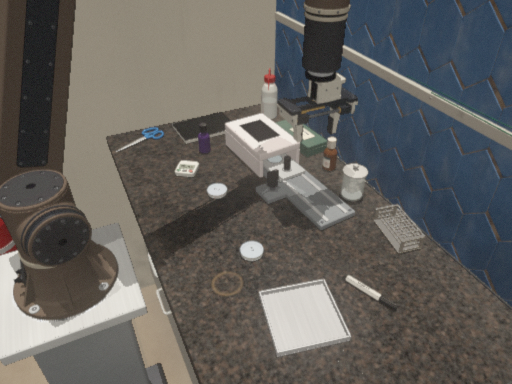

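The scene and side views show two waiting dishes, at scene px (201,194) and (241,241). The scanner deck and knob are around (258,175), the tray at (300,290), and the ring at (218,270) is not a dish. Next I'll measure positions.

```bash
python3 - <<'E'
from h import *
d=np.load('s0.npz')
for im,P,seeds in((d['a'],d['P'],dict(d1=(201,194),d2=(241,241))),(d['b'],d['Q'],dict(d1=(217,190),d2=(252,250)))):
    print('---')
    X,Y,Z=P[...,0],P[...,1],P[...,2]
    for k,(u,v) in seeds.items():
        s=np.s_[v-14:v+14,u-20:u+20]; p=P[s].reshape(-1,3)
        p=p[(p[:,2]>.010)&(p[:,2]<.02)]
        c,rad=cv2.minEnclosingCircle(p[:,:2].astype(np.float32)); print(k,np.round(c,4),rad,np.median(p[:,2]),len(p))
    def rect(n,m,mn=50):
        m=cv2.morphologyEx(m.astype(np.uint8),cv2.MORPH_OPEN,np.ones((2,2)))
        nn,l,st,_=cv2.connectedComponentsWithStats(m)
        for i in range(1,nn):
            if st[i,4]>mn:
                p=P[l==i]; print(n,[np.round(q,4) for q in cv2.minAreaRect(p[:,:2].astype(np.float32))],np.round(np.median(p[:,2]),4),st[i])
    w=(X>.3)&(X<.95)&(abs(Y)<.8)
    rect('hood',w&(abs(Z-.088)<.005),150)
    rect('deck',w&(abs(Z-.018)<.004),80)
    rect('stage',w&(abs(Z-.030)<.004),60)
    rect('knob',w&(abs(Z-.084)<.004),8)
    rect('post',w&(abs(Z-.076)<.003),8)
    rect('tray',w&(Y<-.1)&(Z>.006)&(Z<.03),100)
E
```

```text
---
d1 [0.4456 0.1595] 0.03310447931289673 0.012388537717682557 157
d2 [ 0.433  -0.1176] 0.03232387825846672 0.01274394787229921 266
hood [array([nan, nan]), array([0., 0.]), np.float64(0.0)] nan [107 114  64  13 165]
hood [array([0.6569, 0.2904]), array([0.1458, 0.2286]), np.float64(5.1503)] nan [ 208  127   75   32 1229]
hood [array([0.8966, 0.037 ]), array([0.258 , 0.0102]), np.float64(89.9598)] nan [324 139  55  32 179]
hood [array([ 0.8416, -0.0258]), array([0.1395, 0.0389]), np.float64(23.3581)] nan [328 163  25  12 179]
hood [array([ 0.8969, -0.3066]), array([0.0115, 0.4129]), np.float64(0.0043)] 0.087 [380 169 132  74 490]
deck [array([ 0.6569, -0.0017]), array([0.1733, 0.2468]), np.float64(8.9466)] nan [ 243  176  100   43 1728]
deck [array([ 0.8973, -0.4547]), array([0.0093, 0.1569]), np.float64(0.7733)] nan [454 237  58  36 185]
stage [array([0.6374, 0.1607]), array([0.1536, 0.1344]), np.float64(12.4495)] nan [248 160  40  22 352]
stage [array([ 0.8989, -0.2852]), array([0.0726, 0.0113]), np.float64(87.9067)] 0.0288 [416 210  22  14  61]
stage [array([ 0.8969, -0.3589]), a
[... 9600 characters left out ...]
, 0.0032]), np.float64(85.2472)] 0.0754 [484 252   4   3   9]
post [array([ 0.8992, -0.4793]), array([0.0052, 0.0299]), np.float64(0.8212)] 0.075 [500 265  12  11  33]
tray [array([ 0.8842, -0.3119]), array([0.0441, 0.4182]), np.float64(0.3264)] nan [ 392  195  120  108 1023]
tray [array([ 0.7057, -0.1039]), array([0.1379, 0.0181]), np.float64(11.584)] nan [317 211  39  19 289]
tray [array([ 0.4394, -0.126 ]), array([0.0449, 0.0655]), np.float64(86.9221)] 0.0125 [241 244  24  17 305]
tray [array([ 0.6279, -0.3621]), array([0.0219, 0.1289]), np.float64(26.6431)] 0.012 [347 277  52  34 346]
tray [array([ 0.4585, -0.3414]), array([0.1682, 0.1674]), np.float64(78.0408)] nan [260 280  92  76 832]
```

>>> apply_moves(targets=[{"dp": [-0.02,0.02,0],"yaw": -7},{"dp": [-0.04,0.04,0.01],"yaw": -14},{"dp": [-0.06,0.06,0.02],"yaw": -21},{"dp": [-0.075,0.07,0.02],"yaw": -28},{"dp": [-0.08,0.075,0.02],"yaw": -35},{"dp": [-0.08,0.075,0.02],"yaw": -42},{"dp": [-0.08,0.075,0.02],"yaw": -49},{"dp": [-0.08,0.075,0.02],"yaw": -56},{"dp": [-0.08,0.075,0.02],"yaw": -63},{"dp": [-0.08,0.075,0.02],"yaw": -70},{"dp": [-0.08,0.075,0.02],"yaw": -77},{"dp": [-0.08,0.075,0.02],"yaw": -85},{"dp": [-0.08,0.075,0.02],"yaw": -85},{"dp": [-0.08,0.075,0.02],"yaw": -85}], grip=-1)

```text
time_s: 1.27
tcp_pos: [0.5948, 0.0749, 0.2683]
eef_rot: [-180.0, -0.0, -174.9]
contact_force: [-1.2, 0.5, -0.1]
gripper_width: 0.0875
gripper_force: 0.0
```

```bash
python3 - <<'E'
from h import *
s=get_state();print(s['tcp_pos'],s['eef_rot'],s['joints'])
a,P=cap('wrist');save('w1',a);np.savez('w1.npz',a=a,P=P)
X,Y,Z=P[...,0],P[...,1],P[...,2]
for n,m in(('knob',abs(Z-.084)<.005),('post',abs(Z-.076)<.003),('hood',abs(Z-.088)<.003),('deck',abs(Z-.018)<.003),('stage',abs(Z-.030)<.003)):
    nn,l,st,_=cv2.connectedComponentsWithStats(m.astype(np.uint8))
    for i in range(1,nn):
        if st[i,4]>150:
            p=P[l==i]; print(n,[np.round(q,4) for q in cv2.minAreaRect(p[:,:2].astype(np.float32))],np.round(np.median(p[:,2]),4),st[i])
E
```

```text
[0.59479709 0.07493361 0.268253  ] [-1.79993305e+02 -3.50687518e-02 -1.74856013e+02] [ 2.58354890e+01  1.28223984e+01 -7.50974328e+00 -6.53395547e-03
 -6.97030306e+01 -1.10689232e+02]
knob [array([0.596 , 0.0854]), array([0.0369, 0.0119]), np.float64(7.7361)] 0.0832 [261 155  13  37 426]
knob [array([0.6252, 0.2578]), array([0.0713, 0.1607]), np.float64(5.2566)] 0.0873 [ 352  182  160   68 6379]
knob [array([0.7236, 0.1942]), array([0.038 , 0.0241]), np.float64(18.5556)] 0.0869 [345 281  24  29 450]
post [array([0.6722, 0.143 ]), array([0.0107, 0.0208]), np.float64(3.8971)] 0.0753 [303 240  20  10 159]
hood [array([0.6256, 0.2583]), array([0.0703, 0.1596]), np.float64(5.3104)] 0.0875 [ 354  184  158   66 5963]
hood [array([0.7225, 0.1983]), array([0.0359, 0.022 ]), np.float64(7.9223)] 0.0873 [348 281  21  29 371]
deck [array([0.4232, 0.3061]), array([0.0433, 0.0599]), np.float64(5.3481)] 0.016 [ 460    0   52   45 1322]
deck [array([0.6418, 0.0039]), array([0.1532, 0.2458]), np.float64(5.2001)] 0.0177 [   96   129   202   121 12849]
deck [array([0.6215, 0.1587]), array([0.0153, 0.0654]), np.float64(5.5823)] 0.0173 [297 181  54  13 607]
stage [array([0.6413, 0.1447]), array([0.1164, 0.0909]), np.float64(5.3795)] 0.0296 [ 274  157   77   93 3524]
```

View pics/w1.png

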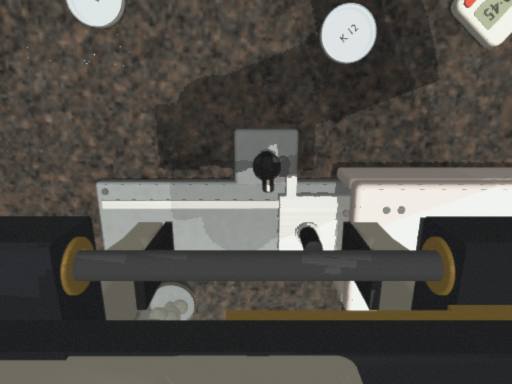

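The knob is at (0.596, 0.0855), the handle at about (0.677, 0.1435), and the scanner yaw is about 5.3°. The picture shows the knob at px (267,165) and the stage handle at (310,238).

>>> apply_moves(targets=[{"dp": [0.001,0.0105,-0.035],"yaw": 0},{"dp": [0.001,0.0105,-0.07],"yaw": 0},{"dp": [0.001,0.0105,-0.105],"yaw": 0},{"dp": [0.001,0.0105,-0.14],"yaw": 0},{"dp": [0.001,0.0105,-0.165],"yaw": 0},{"dp": [0.001,0.0105,-0.185],"yaw": 0},{"dp": [0.001,0.0105,-0.197],"yaw": 0},{"dp": [0.001,0.0105,-0.197],"yaw": 0}])

```text
time_s: 1.98
tcp_pos: [0.5941, 0.0847, 0.0683]
eef_rot: [-179.9, -0.3, -174.8]
contact_force: [-1.0, -0.1, -0.7]
gripper_width: 0.0874
gripper_force: 0.0
```

>>> apply_moves(targets=[{"dp": [0,0,0],"yaw": 0},{"dp": [0,0,0],"yaw": 0},{"dp": [0,0,0],"yaw": 0},{"dp": [0,0,0],"yaw": 0},{"dp": [0,0,0],"yaw": 0},{"dp": [0,0,0],"yaw": 0},{"dp": [0,0,0],"yaw": 0},{"dp": [0,0,0],"yaw": 0}], grip=1, squeeze=30)

```text
time_s: 2.65
tcp_pos: [0.596, 0.0855, 0.0718]
eef_rot: [180.0, 0.0, -175.0]
contact_force: [-0.4, -0.1, 0.2]
gripper_width: 0.0397
gripper_force: 0.0
```

>>> apply_moves(targets=[{"dp": [0,0,0],"yaw": 0},{"dp": [0,0,0],"yaw": 0},{"dp": [0,0,0],"yaw": 0},{"dp": [0,0,0],"yaw": 0},{"dp": [0,0,0],"yaw": 0},{"dp": [0,0,0],"yaw": 0},{"dp": [0,0,0],"yaw": 0}])

```text
time_s: 3.23
tcp_pos: [0.5959, 0.0851, 0.0715]
eef_rot: [-180.0, -0.0, -175.0]
contact_force: [1.0, -3.5, -0.6]
gripper_width: 0.0122
gripper_force: 29.7
```

>>> apply_moves(targets=[{"dp": [0,0,0],"yaw": 6},{"dp": [0,0,0],"yaw": 12},{"dp": [0,0,0],"yaw": 18},{"dp": [0,0,0],"yaw": 24},{"dp": [0,0,0],"yaw": 30},{"dp": [0,0,0],"yaw": 36},{"dp": [0,0,0],"yaw": 42},{"dp": [0,0,0],"yaw": 48},{"dp": [0,0,0],"yaw": 54},{"dp": [0,0,0],"yaw": 60},{"dp": [0,0,0],"yaw": 66},{"dp": [0,0,0],"yaw": 72},{"dp": [0,0,0],"yaw": 77},{"dp": [0,0,0],"yaw": 77},{"dp": [0,0,0],"yaw": 77},{"dp": [0,0,0],"yaw": 77}])

```text
time_s: 4.57
tcp_pos: [0.5967, 0.0843, 0.0715]
eef_rot: [-180.0, -0.1, -98.0]
contact_force: [4.2, -9.2, -3.5]
gripper_width: 0.0121
gripper_force: 29.9
```

>>> apply_moves(targets=[{"dp": [0,0,0],"yaw": 0},{"dp": [0,0,0],"yaw": 0},{"dp": [0,0,0],"yaw": 0},{"dp": [0,0,0.02],"yaw": 0},{"dp": [0,0,0.05],"yaw": 0},{"dp": [0.01,0.01,0.08],"yaw": 4},{"dp": [0.04,0.03,0.085],"yaw": 9},{"dp": [0.07,0.05,0.085],"yaw": 13.3},{"dp": [0.081,0.058,0.08],"yaw": 13.3},{"dp": [0.081,0.058,0.06],"yaw": 13.3},{"dp": [0.081,0.058,0.035],"yaw": 13.3},{"dp": [0.081,0.058,0.01],"yaw": 13.3},{"dp": [0.081,0.058,-0.008],"yaw": 13.3},{"dp": [0.081,0.058,-0.01],"yaw": 13.3},{"dp": [0.081,0.058,-0.01],"yaw": 13.3}], grip=-1)

```text
time_s: 5.82
tcp_pos: [0.676, 0.1433, 0.0601]
eef_rot: [179.8, -0.1, -84.7]
contact_force: [0.5, 0.2, 1.0]
gripper_width: 0.0875
gripper_force: 0.0
```

>>> apply_moves(targets=[{"dp": [0,0,0],"yaw": 0},{"dp": [0,0,0],"yaw": 0},{"dp": [0,0,0],"yaw": 0},{"dp": [0,0,0],"yaw": 0},{"dp": [0,0,0],"yaw": 0},{"dp": [0,0,0],"yaw": 0},{"dp": [0,0,0],"yaw": 0},{"dp": [0,0,0],"yaw": 0},{"dp": [0,0,0],"yaw": 0},{"dp": [0,0,0],"yaw": 0},{"dp": [0,0,0],"yaw": 0},{"dp": [0,0,0],"yaw": 0},{"dp": [0,0,0],"yaw": 0}], grip=1, squeeze=25)

```text
time_s: 6.9
tcp_pos: [0.6779, 0.1436, 0.0616]
eef_rot: [-179.9, 0.0, -84.7]
contact_force: [5.6, 0.4, -3.7]
gripper_width: 0.0212
gripper_force: 25.0
```

>>> apply_moves(targets=[{"dp": [0.0005,-0.005,0],"yaw": 0},{"dp": [0.0014,-0.015,0],"yaw": 0},{"dp": [0.0032,-0.035,0],"yaw": 0},{"dp": [0.0051,-0.055,0],"yaw": 0},{"dp": [0.007,-0.075,0],"yaw": 0},{"dp": [0.0088,-0.095,0],"yaw": 0},{"dp": [0.0107,-0.115,0],"yaw": 0},{"dp": [0.0125,-0.135,0],"yaw": 0},{"dp": [0.0144,-0.155,0],"yaw": 0},{"dp": [0.0162,-0.175,0],"yaw": 0},{"dp": [0.0181,-0.195,0],"yaw": 0},{"dp": [0.02,-0.215,0],"yaw": 0},{"dp": [0.0213,-0.23,0],"yaw": 0},{"dp": [0.022,-0.237,0],"yaw": 0},{"dp": [0.0222,-0.2385,0],"yaw": 0},{"dp": [0.0222,-0.2385,0],"yaw": 0},{"dp": [0.0222,-0.2385,0],"yaw": 0},{"dp": [0.0222,-0.2385,0],"yaw": 0}])

```text
time_s: 8.4
tcp_pos: [0.6996, -0.0948, 0.0616]
eef_rot: [-180.0, -0.0, -84.7]
contact_force: [5.5, -1.4, -2.6]
gripper_width: 0.0213
gripper_force: 25.0
```

>>> apply_moves(targets=[{"dp": [0.0222,-0.2385,0],"yaw": 0},{"dp": [0,0,0],"yaw": 0},{"dp": [0,0,0],"yaw": 0},{"dp": [0,0,0],"yaw": 0},{"dp": [0,0,0.04],"yaw": 0},{"dp": [0,0.02,0.08],"yaw": 0},{"dp": [0,0.05,0.12],"yaw": 0},{"dp": [0,0.08,0.15],"yaw": 0},{"dp": [-0.01,0.11,0.18],"yaw": 0},{"dp": [-0.02,0.14,0.2],"yaw": 0},{"dp": [-0.02,0.16,0.2],"yaw": 0},{"dp": [-0.02,0.16,0.2],"yaw": 0},{"dp": [-0.02,0.16,0.2],"yaw": 0}], grip=-1)

```text
time_s: 9.48
tcp_pos: [0.6784, 0.0673, 0.2624]
eef_rot: [-180.0, 0.0, -84.5]
contact_force: [-0.7, 0.2, -1.0]
gripper_width: 0.0875
gripper_force: 0.0
```

My first row there repeated an old offset by mistake, so I'll check what happened to the stage.

```bash
python3 - <<'E'
from h import *
s=get_state();print(s['tcp_pos'],s['eef_rot'],s['contact_force'])
a,P=cap('wrist');save('w2',a);np.savez('w2.npz',a=a,P=P)
X,Y,Z=P[...,0],P[...,1],P[...,2]
for n,m in(('dish',abs(Z-.044)<.005),('post',abs(Z-.076)<.004),('hood',abs(Z-.088)<.003),('knob',abs(Z-.084)<.003),('stage',abs(Z-.030)<.003)):
    nn,l,st,_=cv2.connectedComponentsWithStats(m.astype(np.uint8))
    for i in range(1,nn):
        if st[i,4]>150:
            p=P[l==i]; print(n,[np.round(q,4) for q in cv2.minAreaRect(p[:,:2].astype(np.float32))],np.round(np.median(p[:,2]),4),st[i])
E
```

```text
[0.67837824 0.06729599 0.26240855] [-1.79985151e+02  1.78495029e-02 -8.44779968e+01] [-0.70215215  0.21744714 -1.01626179]
dish [array([0.8985, 0.0372]), array([0.0042, 0.2243]), np.float64(0.0326)] 0.0442 [  43    0   20  216 1249]
dish [array([0.6839, 0.0524]), array([0.0595, 0.0594]), np.float64(30.9632)] 0.0441 [ 226  123   56   55 2384]
dish [array([0.6069, 0.0825]), array([0.0285, 0.0109]), np.float64(80.6448)] 0.0471 [314 173  15  26 224]
post [array([0.8985, 0.0349]), array([0.2034, 0.0044]), np.float64(89.9438)] 0.076 [  21    0   24  216 1203]
hood [array([0.8982, 0.0345]), array([0.0044, 0.1957]), np.float64(0.329)] 0.0879 [ 11   0  26 216 967]
hood [array([ 0.8323, -0.0295]), array([0.0686, 0.0269]), np.float64(77.3231)] 0.0904 [ 78  13  38  81 405]
hood [array([ 0.792, -0.026]), array([0.0373, 0.072 ]), np.float64(2.7183)] 0.0903 [115  13  47  88 659]
hood [array([0.6718, 0.2077]), array([0.1515, 0.0487]), np.float64(6.3071)] 0.0875 [ 181  281  141   39 4435]
knob [array([0.8986, 0.0349]), array([0.0046, 0.1981]), np.float64(0.0234)] 0.0841 [ 16   0  23 216 935]
knob [array([0.5969, 0.0846]), array([0.0375, 0.0119]), np.float64(82.5555)] 0.0833 [326 179  21  36 398]
knob [array([0.7408, 0.216 ]), array([0.0146, 0.0476]), np.float64(5.1718)] 0.0862 [180 281  15  39 151]
stage [array([ 0.8979, -0.0539]), array([0.0027, 0.049 ]), np.float64(0.5752)] 0.0301 [ 52   0   8  52 171]
stage [array([0.6873, 0.0379]), array([0.0962, 0.2728]), np.float64(5.2531)] 0.0296 [  205     0    95   248 18070]
stage [array([0.8978, 0.0265]), array([0.002 , 0.0885]), np.float64(0.1393)] 0.0303 [ 56  63   9  85 257]
stage [array([0.8975, 0.1133]), array([0.0032, 0.0801]), np.float64(1.8686)] 0.03 [ 61 149   8  67 184]
```

View pics/w2.png

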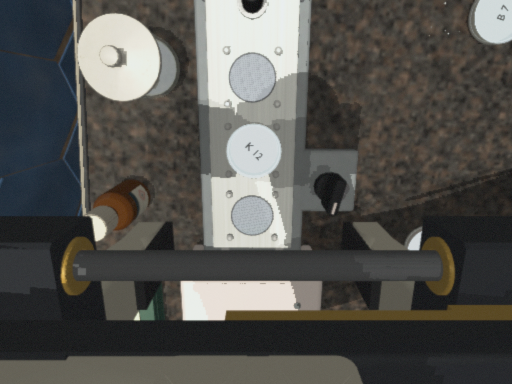

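The stage is out, with place 3 at px (252,77), the scanned dish in place 2 at (254,150) and place 1 at (252,215). Before grasping I'll locate the places precisely.

```bash
python3 - <<'E'
from h import *
d=np.load('w2.npz');a,P=d['a'],d['P'];Z=P[...,2]
g=cv2.cvtColor(a,cv2.COLOR_RGB2GRAY)
for n,(u,v) in dict(p3=(252,77),p1=(252,215)).items():
    c=cv2.HoughCircles(cv2.GaussianBlur(g[v-36:v+30,u-36:u+36],(3,3),0),cv2.HOUGH_GRADIENT,1,50,param1=100,param2=12,minRadius=18,maxRadius=28)
    if c is not None:
        cu,cv_,rr=c[0][0]; cu+=u-36;cv_+=v-36; print(n,cu,cv_,rr,P[int(round(cv_)),int(round(cu))])
    m=np.zeros_like(g); 
    q=P[v-36:v+30,u-40:u+40].reshape(-1,3); q=q[(q[:,2]>.0335)&(q[:,2]<.0385)]; print(len(q))
    k=P[v-36:v+30,u-40:u+40,2]; k=((k>.0335)&(k<.0385)).astype(np.uint8); nn,l,st,ce=cv2.connectedComponentsWithStats(k)
    for i in range(1,nn):
        if st[i,4]>4: print(' pin',P[v-36:v+30,u-40:u+40][l==i].mean(0).round(4),st[i,4])
E
```

```text
p3 252.5 77.5 25.1 [ 0.69290093 -0.02297765  0.02971971]
159
 pin [ 0.722  -0.0476  0.035 ] 46
 pin [ 0.6687 -0.0527  0.0352] 40
 pin [0.7169 0.0056 0.0352] 38
 pin [6.638e-01 5.000e-04 3.530e-02] 35
p1 251.5 215.5 21.0 [0.67836087 0.13237958 0.03022443]
118
 pin [0.7078 0.1071 0.0351] 28
 pin [0.6543 0.1023 0.0347] 30
 pin [0.7029 0.1604 0.0348] 30
 pin [0.6495 0.1554 0.0349] 30
```

>>> apply_moves(targets=[{"dp": [0.004,-0.012,-0.035],"yaw": 0},{"dp": [0.0048,-0.0126,-0.07],"yaw": 0},{"dp": [0.0048,-0.0126,-0.105],"yaw": 0},{"dp": [0.0048,-0.0126,-0.14],"yaw": 0},{"dp": [0.0048,-0.0126,-0.17],"yaw": 0},{"dp": [0.0048,-0.0126,-0.19],"yaw": 0},{"dp": [0.0048,-0.0126,-0.202],"yaw": 0},{"dp": [0.0048,-0.0126,-0.206],"yaw": 0},{"dp": [0.0048,-0.0126,-0.206],"yaw": 0}])

```text
time_s: 10.28
tcp_pos: [0.6832, 0.0514, 0.0546]
eef_rot: [179.8, -0.1, -84.7]
contact_force: [0.2, 0.4, -0.1]
gripper_width: 0.0877
gripper_force: 0.0
```

>>> apply_moves(targets=[{"dp": [0,0,0],"yaw": 0},{"dp": [0,0,0],"yaw": 0},{"dp": [0,0,0],"yaw": 0},{"dp": [0,0,0],"yaw": 0},{"dp": [0,0,0],"yaw": 0},{"dp": [0,0,0],"yaw": 0},{"dp": [0,0,0],"yaw": 0},{"dp": [0,0,0],"yaw": 0}], grip=1, squeeze=8)

```text
time_s: 10.95
tcp_pos: [0.6844, 0.0526, 0.0563]
eef_rot: [-179.9, 0.0, -84.7]
contact_force: [-1.1, 1.6, 5.9]
gripper_width: 0.0597
gripper_force: 8.0
```

>>> apply_moves(targets=[{"dp": [0,0,0.015],"yaw": 0},{"dp": [0,0,0.045],"yaw": 0},{"dp": [-0.01,-0.017,0.075],"yaw": 0},{"dp": [-0.025,-0.044,0.09],"yaw": 0},{"dp": [-0.043,-0.075,0.09],"yaw": 0},{"dp": [-0.062,-0.108,0.09],"yaw": 0},{"dp": [-0.08,-0.14,0.09],"yaw": 0},{"dp": [-0.1,-0.174,0.09],"yaw": 0},{"dp": [-0.118,-0.206,0.09],"yaw": 0},{"dp": [-0.137,-0.239,0.09],"yaw": 0},{"dp": [-0.155,-0.27,0.09],"yaw": 0},{"dp": [-0.174,-0.303,0.09],"yaw": 0},{"dp": [-0.193,-0.336,0.09],"yaw": 0},{"dp": [-0.21,-0.366,0.09],"yaw": 0},{"dp": [-0.222,-0.387,0.09],"yaw": 0},{"dp": [-0.2255,-0.393,0.09],"yaw": 0},{"dp": [-0.2255,-0.393,0.09],"yaw": 0}])

```text
time_s: 12.37
tcp_pos: [0.4572, -0.342, 0.1453]
eef_rot: [180.0, 0.0, -84.9]
contact_force: [0.6, 0.3, -0.6]
gripper_width: 0.0598
gripper_force: 8.0
```

>>> apply_moves(targets=[{"dp": [0,0,-0.03],"yaw": 0},{"dp": [0,0,-0.06],"yaw": 0},{"dp": [0,0,-0.085],"yaw": 0},{"dp": [0,0,-0.1],"yaw": 0},{"dp": [0,0,-0.109],"yaw": 0},{"dp": [0,0,-0.113],"yaw": 0},{"dp": [0,0,-0.115],"yaw": 0},{"dp": [0,0,-0.115],"yaw": 0},{"dp": [0,0,-0.115],"yaw": 0}])

```text
time_s: 13.12
tcp_pos: [0.4593, -0.3407, 0.0316]
eef_rot: [-179.9, -0.0, -84.7]
contact_force: [0.6, 0.1, 0.6]
gripper_width: 0.0594
gripper_force: 8.0
```

>>> apply_moves(targets=[{"dp": [0,0,0],"yaw": 0},{"dp": [0,0,0],"yaw": 0},{"dp": [0,0,0],"yaw": 0},{"dp": [0,0,0],"yaw": 0},{"dp": [0,0,0.02],"yaw": 0},{"dp": [0,0.01,0.06],"yaw": 0},{"dp": [0,0.05,0.1],"yaw": 0},{"dp": [-0.01,0.09,0.14],"yaw": 0},{"dp": [-0.02,0.13,0.17],"yaw": 0},{"dp": [-0.02,0.17,0.2],"yaw": 0},{"dp": [-0.02,0.21,0.22],"yaw": 0},{"dp": [-0.02,0.25,0.22],"yaw": 0},{"dp": [-0.02,0.285,0.22],"yaw": 0},{"dp": [-0.02,0.285,0.22],"yaw": 0},{"dp": [-0.02,0.285,0.22],"yaw": 0}], grip=-1)

```text
time_s: 14.37
tcp_pos: [0.4392, -0.0509, 0.2527]
eef_rot: [-179.7, 0.1, -84.4]
contact_force: [0.0, -0.6, -0.4]
gripper_width: 0.0877
gripper_force: 0.0
```

```bash
cat >> h.py <<'E'
def blobs(P,lo,hi,box,mn=150):
    X,Y,Z=P[...,0],P[...,1],P[...,2]
    m=(Z>lo)&(Z<hi)&(X>box[0])&(X<box[1])&(Y>box[2])&(Y<box[3])
    nn,l,st,_=cv2.connectedComponentsWithStats(m.astype(np.uint8))
    for i in range(1,nn):
        if st[i,4]>mn:
            p=P[l==i]; c,rad=cv2.minEnclosingCircle(p[:,:2].astype(np.float32))
            print('c',np.round(c,4),'r',round(rad,4),'mean',p.mean(0).round(4),'zstd',p[:,2].std().round(4),st[i])
E
python3 - <<'E'
from h import *
print(get_state()['tcp_pos'])
a,P=cap('wrist');save('w3',a)
blobs(P,.009,.02,(.3,.57,-.45,.3))
b,Q=cap('side');blobs(Q,.009,.02,(.3,.57,-.25,.3),80);save('s3',b)
print('tray');blobs(Q,.014,.024,(.38,.54,-.42,-.26),50)
E
```

```text
[ 0.43920919 -0.05092232  0.25274267]
c [ 0.4347 -0.1149] r 0.03 mean [ 0.4348 -0.1154  0.0141] zstd 0.0008 [ 241   77   55   56 2359]
c [0.4475 0.1563] r 0.0293 mean [0.4522 0.1442 0.0136] zstd 0.0014 [215 296  44  24 547]
c [0.4003 0.2956] r 0.0347 mean [0.4007 0.2867 0.0137] zstd 0.0024 [177 166  21  10 100]
c [0.4495 0.1587] r 0.0331 mean [0.4479 0.1563 0.0127] zstd 0.0017 [207 184  20  13 204]
c [ 0.4363 -0.1165] r 0.032 mean [ 0.4352 -0.1191  0.013 ] zstd 0.0016 [240 241  24  19 335]
tray
c [ 0.4601 -0.3433] r 0.0308 mean [ 0.4598 -0.3445  0.0175] zstd 0.0014 [292 300  27  24 504]
```

View pics/w3.png

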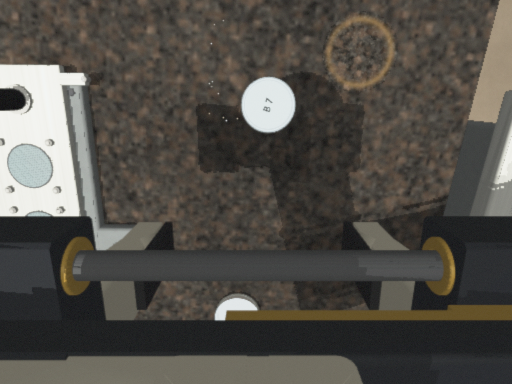

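>>> apply_moves(targets=[{"dp": [-0.002,-0.02,-0.03],"yaw": 0},{"dp": [-0.003,-0.04,-0.06],"yaw": 0},{"dp": [-0.0037,-0.0594,-0.09],"yaw": 0},{"dp": [-0.0037,-0.0594,-0.125],"yaw": 0},{"dp": [-0.0037,-0.0594,-0.16],"yaw": 0},{"dp": [-0.0037,-0.0594,-0.19],"yaw": 0},{"dp": [-0.0037,-0.0594,-0.21],"yaw": 0},{"dp": [-0.0037,-0.0594,-0.22],"yaw": 0},{"dp": [-0.0037,-0.0594,-0.225],"yaw": 0},{"dp": [-0.0037,-0.0594,-0.225],"yaw": 0}])

```text
time_s: 15.3
tcp_pos: [0.4337, -0.1161, 0.0243]
eef_rot: [179.8, -0.0, -84.8]
contact_force: [0.1, -0.1, -0.1]
gripper_width: 0.0873
gripper_force: 0.0
```

>>> apply_moves(targets=[{"dp": [0,0,0],"yaw": 0},{"dp": [0,0,0],"yaw": 0},{"dp": [0,0,0],"yaw": 0},{"dp": [0,0,0],"yaw": 0},{"dp": [0,0,0],"yaw": 0},{"dp": [0,0,0],"yaw": 0},{"dp": [0,0,0],"yaw": 0},{"dp": [0,0,0],"yaw": 0}], grip=1)

```text
time_s: 15.97
tcp_pos: [0.4352, -0.1149, 0.0261]
eef_rot: [-179.9, -0.0, -84.7]
contact_force: [-1.3, -0.1, 7.5]
gripper_width: 0.0597
gripper_force: 8.0
```

>>> apply_moves(targets=[{"dp": [0,0,0.02],"yaw": 0},{"dp": [0,0,0.055],"yaw": 0},{"dp": [0.015,0.005,0.09],"yaw": 0},{"dp": [0.045,0.016,0.11],"yaw": 0},{"dp": [0.08,0.028,0.11],"yaw": 0},{"dp": [0.115,0.041,0.11],"yaw": 0},{"dp": [0.15,0.053,0.11],"yaw": 0},{"dp": [0.185,0.066,0.11],"yaw": 0},{"dp": [0.22,0.078,0.11],"yaw": 0},{"dp": [0.245,0.087,0.11],"yaw": 0},{"dp": [0.2581,0.0915,0.105],"yaw": 0},{"dp": [0.2581,0.0915,0.09],"yaw": 0},{"dp": [0.2581,0.0915,0.07],"yaw": 0},{"dp": [0.2581,0.0915,0.06],"yaw": 0},{"dp": [0.2581,0.0915,0.06],"yaw": 0}])

```text
time_s: 17.22
tcp_pos: [0.6909, -0.0237, 0.0824]
eef_rot: [179.7, -0.0, -84.7]
contact_force: [0.5, 0.3, -0.8]
gripper_width: 0.0594
gripper_force: 8.0
```

>>> apply_moves(targets=[{"dp": [0,0,-0.008],"yaw": 0},{"dp": [0,0,-0.016],"yaw": 0},{"dp": [0,0,-0.022],"yaw": 0},{"dp": [0,0,-0.027],"yaw": 0},{"dp": [0,0,-0.0295],"yaw": 0},{"dp": [0,0,-0.0295],"yaw": 0},{"dp": [0,0,-0.0295],"yaw": 0}])

```text
time_s: 17.8
tcp_pos: [0.693, -0.0235, 0.0563]
eef_rot: [-180.0, 0.0, -84.7]
contact_force: [0.0, -0.9, -0.2]
gripper_width: 0.0599
gripper_force: 8.0
```

>>> apply_moves(targets=[{"dp": [0,0,0],"yaw": 0},{"dp": [0,0,0],"yaw": 0},{"dp": [0,0,0],"yaw": 0},{"dp": [0,0,0],"yaw": 0},{"dp": [0,0,0.02],"yaw": 0},{"dp": [0,0,0.06],"yaw": 0},{"dp": [-0.02,0.02,0.09],"yaw": 0},{"dp": [-0.045,0.043,0.11],"yaw": 0},{"dp": [-0.07,0.067,0.13],"yaw": 0},{"dp": [-0.095,0.091,0.15],"yaw": 0},{"dp": [-0.12,0.115,0.165],"yaw": 0},{"dp": [-0.145,0.139,0.18],"yaw": 0},{"dp": [-0.17,0.163,0.19],"yaw": 0},{"dp": [-0.195,0.187,0.195],"yaw": 0},{"dp": [-0.22,0.211,0.195],"yaw": 0},{"dp": [-0.24,0.23,0.195],"yaw": 0},{"dp": [-0.24,0.23,0.195],"yaw": 0},{"dp": [-0.24,0.23,0.195],"yaw": 0}], grip=-1)

```text
time_s: 19.3
tcp_pos: [0.4521, 0.2075, 0.2517]
eef_rot: [-179.9, 0.1, -84.5]
contact_force: [0.7, 0.4, -0.6]
gripper_width: 0.0879
gripper_force: 0.0
```

```bash
python3 - <<'E'
from h import *
print(get_state()['tcp_pos'])
a,P=cap('wrist');save('w4',a)
blobs(P,.009,.02,(.3,.57,-.45,.3))
b,Q=cap('side');blobs(Q,.009,.02,(.3,.57,-.25,.3),80);save('s4',b)
print('stage');blobs(Q,.04,.05,(.6,.76,-.1,.15),30)
E
```

```text
[0.45211857 0.20746821 0.25173895]
c [0.5651 0.0853] r 0.0359 mean [0.5629 0.0872 0.0166] zstd 0.002 [ 156    0   16   73 1004]
c [0.4467 0.1615] r 0.0301 mean [0.4469 0.1609 0.0141] zstd 0.0008 [ 240   94   53   55 2286]
c [0.3972 0.2991] r 0.0332 mean [0.4015 0.2887 0.0155] zstd 0.0021 [268 216  54  27 755]
c [0.399  0.2959] r 0.0329 mean [0.3999 0.2864 0.0138] zstd 0.0026 [177 167  20   8  91]
c [0.4487 0.157 ] r 0.0311 mean [0.448  0.1568 0.0126] zstd 0.0015 [207 184  20  13 198]
stage
c [ 0.6942 -0.0258] r 0.0319 mean [ 0.6935 -0.0275  0.043 ] zstd 0.0014 [309 188  21  13 217]
```

View pics/s4.png

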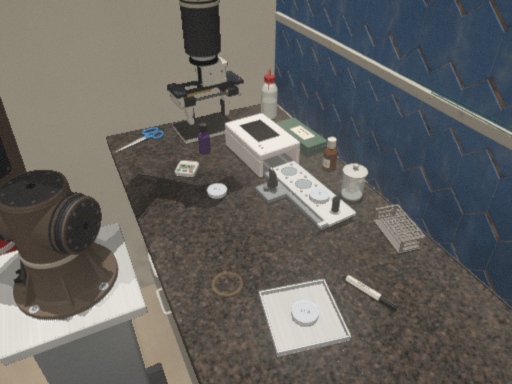

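Px (217,190) is the only waiting dish left. Place 3 is filled at (319,194) and the scanned dish is in the tray at (305,313).

>>> apply_moves(targets=[{"dp": [-0.003,-0.02,-0.03],"yaw": 0},{"dp": [-0.006,-0.0465,-0.06],"yaw": 0},{"dp": [-0.006,-0.0465,-0.095],"yaw": 0},{"dp": [-0.006,-0.0465,-0.13],"yaw": 0},{"dp": [-0.006,-0.0465,-0.165],"yaw": 0},{"dp": [-0.006,-0.0465,-0.19],"yaw": 0},{"dp": [-0.006,-0.0465,-0.21],"yaw": 0},{"dp": [-0.006,-0.0465,-0.22],"yaw": 0},{"dp": [-0.006,-0.0465,-0.2255],"yaw": 0},{"dp": [-0.006,-0.0465,-0.2255],"yaw": 0}])

```text
time_s: 20.23
tcp_pos: [0.4469, 0.1588, 0.0242]
eef_rot: [179.9, -0.1, -84.8]
contact_force: [0.4, -0.3, -0.1]
gripper_width: 0.0873
gripper_force: 0.0
```

>>> apply_moves(targets=[{"dp": [0,0,0],"yaw": 0},{"dp": [0,0,0],"yaw": 0},{"dp": [0,0,0],"yaw": 0},{"dp": [0,0,0],"yaw": 0},{"dp": [0,0,0],"yaw": 0},{"dp": [0,0,0],"yaw": 0},{"dp": [0,0,0],"yaw": 0},{"dp": [0,0,0],"yaw": 0}], grip=1)

```text
time_s: 20.9
tcp_pos: [0.4472, 0.1603, 0.0262]
eef_rot: [-180.0, 0.0, -84.7]
contact_force: [-1.7, 0.1, 6.0]
gripper_width: 0.0597
gripper_force: 8.0
```

>>> apply_moves(targets=[{"dp": [0,0,0.02],"yaw": 0},{"dp": [0,0,0.055],"yaw": 0},{"dp": [0.015,-0.006,0.09],"yaw": 0},{"dp": [0.04,-0.018,0.12],"yaw": 0},{"dp": [0.07,-0.031,0.13],"yaw": 0},{"dp": [0.105,-0.047,0.13],"yaw": 0},{"dp": [0.14,-0.062,0.13],"yaw": 0},{"dp": [0.175,-0.078,0.13],"yaw": 0},{"dp": [0.21,-0.094,0.13],"yaw": 0},{"dp": [0.23,-0.103,0.125],"yaw": 0},{"dp": [0.2388,-0.1065,0.11],"yaw": 0},{"dp": [0.2388,-0.1065,0.09],"yaw": 0},{"dp": [0.2388,-0.1065,0.07],"yaw": 0},{"dp": [0.2388,-0.1065,0.06],"yaw": 0},{"dp": [0.2388,-0.1065,0.06],"yaw": 0}])

```text
time_s: 22.15
tcp_pos: [0.6838, 0.053, 0.0824]
eef_rot: [179.7, -0.0, -84.7]
contact_force: [-0.8, 0.6, -0.5]
gripper_width: 0.0593
gripper_force: 8.0
```

>>> apply_moves(targets=[{"dp": [0,0,-0.008],"yaw": 0},{"dp": [0,0,-0.016],"yaw": 0},{"dp": [0,0,-0.022],"yaw": 0},{"dp": [0,0,-0.027],"yaw": 0},{"dp": [0,0,-0.0295],"yaw": 0},{"dp": [0,0,-0.0295],"yaw": 0},{"dp": [0,0,-0.0295],"yaw": 0}])

```text
time_s: 22.73
tcp_pos: [0.6859, 0.0536, 0.0563]
eef_rot: [-180.0, 0.0, -84.7]
contact_force: [-0.5, 0.4, -0.2]
gripper_width: 0.0595
gripper_force: 8.0
```

Release, then take the view from above again (TCP at about 0.68, 0.067, 0.262).

>>> apply_moves(targets=[{"dp": [0,0,0],"yaw": 0},{"dp": [0,0,0],"yaw": 0},{"dp": [0,0,0],"yaw": 0},{"dp": [0,0,0],"yaw": 0},{"dp": [0,0,0.02],"yaw": 0},{"dp": [0,0,0.06],"yaw": 0},{"dp": [0,0.005,0.1],"yaw": 0},{"dp": [0,0.01,0.14],"yaw": 0},{"dp": [-0.005,0.01,0.18],"yaw": 0},{"dp": [-0.005,0.01,0.205],"yaw": 0},{"dp": [-0.005,0.01,0.205],"yaw": 0},{"dp": [-0.005,0.01,0.205],"yaw": 0},{"dp": [-0.005,0.01,0.205],"yaw": 0}], grip=-1)

```text
time_s: 23.82
tcp_pos: [0.6802, 0.0635, 0.2607]
eef_rot: [180.0, 0.0, -84.7]
contact_force: [0.0, 0.3, -1.3]
gripper_width: 0.0875
gripper_force: 0.0
```

```bash
python3 - <<'E'
from h import *
print(get_state()['tcp_pos'])
a,P=cap('wrist');save('w5',a)
blobs(P,.040,.048,(.6,.76,-.1,.2)); print('pins');blobs(P,.0335,.0385,(.64,.74,-.1,.17),10)
b,Q=cap('side');save('s5',b);print('table');blobs(Q,.009,.02,(.3,.57,-.45,.3),80)
print('tray');blobs(Q,.014,.024,(.38,.54,-.42,-.26),50)
print('knob');blobs(P,.08,.09,(.57,.63,.0,.12),50)
E
```

```text
[0.68023882 0.06348052 0.26074989]
c [ 0.6927 -0.0234] r 0.03 mean [ 0.6929 -0.024   0.0441] zstd 0.0008 [ 224   50   59   61 2819]
c [0.6854 0.055 ] r 0.0303 mean [0.6855 0.0541 0.044 ] zstd 0.0008 [ 226  129   55   55 2371]
c [0.6028 0.0837] r 0.0144 mean [0.6067 0.0825 0.0464] zstd 0.0018 [316 177  14  26 186]
pins
c [ 0.6865 -0.0973] r 0.0029 mean [ 0.6867 -0.097   0.0342] zstd 0.0003 [264   1   4   7  14]
c [ 0.6999 -0.0916] r 0.0143 mean [ 0.6997 -0.0864  0.0346] zstd 0.0011 [238   6  29  16 118]
c [ 0.7218 -0.047 ] r 0.0035 mean [ 0.7221 -0.0478  0.035 ] zstd 0.0009 [224  50   7   8  39]
c [ 0.6684 -0.051 ] r 0.0033 mean [ 0.6687 -0.0527  0.035 ] zstd 0.0009 [276  50   7   8  41]
c [0.7171 0.0058] r 0.0038 mean [0.7174 0.0054 0.0349] zstd 0.0008 [225 104   7   8  39]
c [0.6637 0.0008] r 0.0037 mean [0.6638 0.0007 0.0349] zstd 0.0007 [275 104   7   8  36]
c [0.7148 0.0296] r 0.0038 mean [0.7149 0.0295 0.035 ] zstd 0.0009 [226 127   6   7  37]
c [0.6609 0.0257] r 0.0035 mean [0.6613 0.0246 0.035 ] zstd 0.001 [275 127   7   7  38]
c [0.7104 0.0845] r 0.0037 mean [0.7099 0.0829 0.
[... 257 characters left out ...]
0.1073 0.0351] zstd 0.0009 [227 196   7   6  27]
c [0.7025 0.1626] r 0.0026 mean [0.703  0.1603 0.035 ] zstd 0.0008 [228 238   6   7  29]
c [0.6494 0.1564] r 0.0037 mean [0.6494 0.1557 0.0349] zstd 0.001 [273 239   6   6  27]
table
c [0.4005 0.2968] r 0.0338 mean [0.4002 0.2863 0.0141] zstd 0.0024 [177 167  21   9  96]
c [ 0.4539 -0.3424] r 0.1128 mean [ 0.4522 -0.3511  0.0136] zstd 0.0021 [259 279  92  76 680]
c [ 0.4604 -0.3438] r 0.0316 mean [ 0.4591 -0.3453  0.0169] zstd 0.002 [291 300  28  26 524]
tray
c [ 0.4604 -0.3438] r 0.0316 mean [ 0.46   -0.3443  0.0175] zstd 0.0015 [292 300  27  24 502]
knob
c [0.5964 0.085 ] r 0.0188 mean [0.5974 0.0841 0.0831] zstd 0.0011 [328 183  21  36 422]
```

View pics/w5.png

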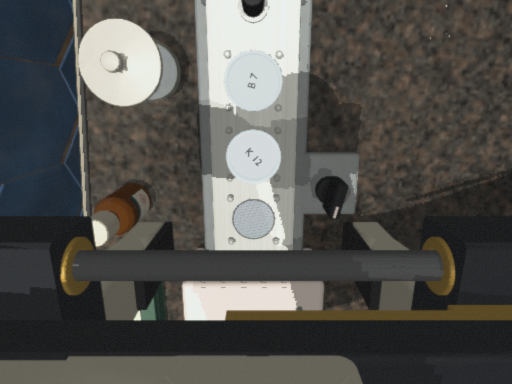

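Both dishes are flat and centred: place 3 at px (253,81) and place 2 at (253,155). Now the handle.

>>> apply_moves(targets=[{"dp": [0.005,-0.04,0],"yaw": 0},{"dp": [0.01,-0.08,-0.01],"yaw": 0},{"dp": [0.015,-0.12,-0.03],"yaw": 0},{"dp": [0.019,-0.159,-0.06],"yaw": 0},{"dp": [0.019,-0.159,-0.095],"yaw": 0},{"dp": [0.019,-0.159,-0.13],"yaw": 0},{"dp": [0.019,-0.159,-0.16],"yaw": 0},{"dp": [0.019,-0.159,-0.185],"yaw": 0},{"dp": [0.019,-0.159,-0.197],"yaw": 0},{"dp": [0.019,-0.159,-0.2],"yaw": 0},{"dp": [0.019,-0.159,-0.2],"yaw": 0}])

```text
time_s: 24.83
tcp_pos: [0.6993, -0.0956, 0.06]
eef_rot: [179.9, -0.0, -84.7]
contact_force: [0.2, 0.7, 1.2]
gripper_width: 0.0878
gripper_force: 0.0
```

>>> apply_moves(targets=[{"dp": [0,0,0],"yaw": 0},{"dp": [0,0,0],"yaw": 0},{"dp": [0,0,0],"yaw": 0},{"dp": [0,0,0],"yaw": 0},{"dp": [0,0,0],"yaw": 0},{"dp": [0,0,0],"yaw": 0},{"dp": [0,0,0],"yaw": 0},{"dp": [0,0,0],"yaw": 0},{"dp": [0,0,0],"yaw": 0},{"dp": [0,0,0],"yaw": 0},{"dp": [0,0,0],"yaw": 0},{"dp": [0,0,0],"yaw": 0},{"dp": [0,0,0],"yaw": 0}], grip=1, squeeze=25)

```text
time_s: 25.92
tcp_pos: [0.6997, -0.0955, 0.061]
eef_rot: [180.0, 0.0, -84.7]
contact_force: [1.2, 1.5, -0.2]
gripper_width: 0.0214
gripper_force: 25.0
```

>>> apply_moves(targets=[{"dp": [-0.0003,0.003,0],"yaw": 0},{"dp": [-0.0009,0.01,0],"yaw": 0},{"dp": [-0.002,0.022,0],"yaw": 0},{"dp": [-0.0035,0.038,0],"yaw": 0},{"dp": [-0.0052,0.056,0],"yaw": 0},{"dp": [-0.0069,0.074,0],"yaw": 0},{"dp": [-0.0085,0.092,0],"yaw": 0},{"dp": [-0.0102,0.11,0],"yaw": 0},{"dp": [-0.0119,0.128,0],"yaw": 0},{"dp": [-0.0135,0.146,0],"yaw": 0},{"dp": [-0.0152,0.164,0],"yaw": 0},{"dp": [-0.0169,0.182,0],"yaw": 0},{"dp": [-0.0184,0.198,0],"yaw": 0},{"dp": [-0.0197,0.212,0],"yaw": 0},{"dp": [-0.0208,0.224,0],"yaw": 0},{"dp": [-0.0216,0.233,0],"yaw": 0},{"dp": [-0.022,0.237,0],"yaw": 0},{"dp": [-0.0222,0.239,0],"yaw": 0},{"dp": [-0.0222,0.24,0],"yaw": 0},{"dp": [-0.0222,0.24,0],"yaw": 0}])

```text
time_s: 27.58
tcp_pos: [0.6779, 0.1436, 0.0611]
eef_rot: [-180.0, -0.1, -84.7]
contact_force: [6.3, -7.4, -4.1]
gripper_width: 0.0215
gripper_force: 25.0
```

>>> apply_moves(targets=[{"dp": [0,0,0],"yaw": 0},{"dp": [0,0.001,0],"yaw": 0},{"dp": [0,0.001,0],"yaw": 0},{"dp": [0,0.001,0],"yaw": 0}])

```text
time_s: 27.92
tcp_pos: [0.6779, 0.1437, 0.061]
eef_rot: [180.0, -0.1, -84.7]
contact_force: [7.4, -9.6, -4.0]
gripper_width: 0.0211
gripper_force: 25.0
```

>>> apply_moves(targets=[{"dp": [0,0,0],"yaw": 0},{"dp": [0,0,0],"yaw": 0},{"dp": [0,0,0],"yaw": 0},{"dp": [0,0,0],"yaw": 0},{"dp": [0,0,0],"yaw": 0},{"dp": [0,0,0.03],"yaw": 0},{"dp": [0,0,0.07],"yaw": 0},{"dp": [-0.02,-0.015,0.1],"yaw": -4},{"dp": [-0.05,-0.037,0.12],"yaw": -9},{"dp": [-0.075,-0.055,0.12],"yaw": -13.3},{"dp": [-0.081,-0.0605,0.12],"yaw": -13.3},{"dp": [-0.081,-0.0605,0.12],"yaw": -13.3},{"dp": [-0.081,-0.0605,0.12],"yaw": -13.3}], grip=-1)

```text
time_s: 29.0
tcp_pos: [0.5965, 0.0851, 0.1816]
eef_rot: [-179.9, 0.0, -98.0]
contact_force: [0.6, -0.0, 0.4]
gripper_width: 0.0872
gripper_force: 0.0
```

```bash
python3 - <<'E'
from h import *
print(get_state()['tcp_pos'])
b,Q=cap('side');save('s6',b);a,P=cap('scene');save('c6',cv2.resize(a[120:250,180:380],None,fx=3,fy=3))
for q in (P,Q): blobs(q,.073,.081,(.64,.71,.1,.175),2)
E
```

```text
[0.59654825 0.08509994 0.18161978]
c [0.678  0.1416] r 0.0095 mean [0.6772 0.1425 0.0743] zstd 0.0009 [269 158   4   3   8]
c [0.6787 0.1373] r 0.0104 mean [0.6802 0.1375 0.0747] zstd 0.0015 [286 156   5   4  14]
```

View pics/c6.png

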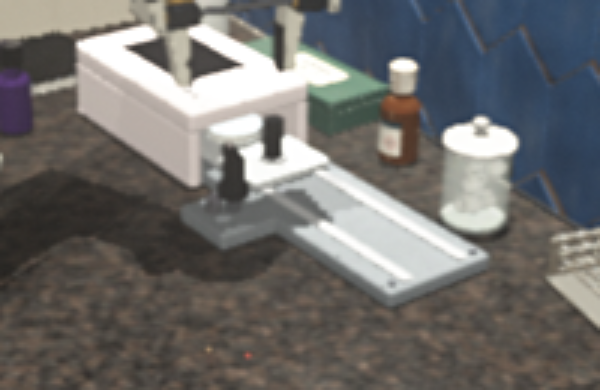

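The stage is home: in the crop the handle is at (272,135), at its starting distance from the hood. Lock the knob.

>>> apply_moves(targets=[{"dp": [0,0,-0.03],"yaw": 0},{"dp": [0,0,-0.06],"yaw": 0},{"dp": [0,0,-0.085],"yaw": 0},{"dp": [0,0,-0.1],"yaw": 0},{"dp": [0,0,-0.108],"yaw": 0},{"dp": [0,0,-0.11],"yaw": 0},{"dp": [0,0,-0.11],"yaw": 0}])

```text
time_s: 29.68
tcp_pos: [0.5968, 0.0853, 0.0704]
eef_rot: [179.9, -0.1, -98.0]
contact_force: [0.4, -0.4, 0.3]
gripper_width: 0.0877
gripper_force: 0.0
```

>>> apply_moves(targets=[{"dp": [0,0,0],"yaw": 0},{"dp": [0,0,0],"yaw": 0},{"dp": [0,0,0],"yaw": 0},{"dp": [0,0,0],"yaw": 0},{"dp": [0,0,0],"yaw": 0},{"dp": [0,0,0],"yaw": 0},{"dp": [0,0,0],"yaw": 0},{"dp": [0,0,0],"yaw": 0},{"dp": [0,0,0],"yaw": 0},{"dp": [0,0,0],"yaw": 0},{"dp": [0,0,0],"yaw": 0},{"dp": [0,0,0],"yaw": 0},{"dp": [0,0,0],"yaw": 0},{"dp": [0,0,0],"yaw": 0},{"dp": [0,0,0],"yaw": 0}], grip=1, squeeze=30)

```text
time_s: 30.93
tcp_pos: [0.5968, 0.085, 0.071]
eef_rot: [-180.0, 0.0, -98.0]
contact_force: [3.3, -1.4, -1.7]
gripper_width: 0.0118
gripper_force: 30.0
```

>>> apply_moves(targets=[{"dp": [0,0,0],"yaw": -6},{"dp": [0,0,0],"yaw": -12},{"dp": [0,0,0],"yaw": -18},{"dp": [0,0,0],"yaw": -24},{"dp": [0,0,0],"yaw": -30},{"dp": [0,0,0],"yaw": -36},{"dp": [0,0,0],"yaw": -42},{"dp": [0,0,0],"yaw": -48},{"dp": [0,0,0],"yaw": -54},{"dp": [0,0,0],"yaw": -60},{"dp": [0,0,0],"yaw": -66},{"dp": [0,0,0],"yaw": -72},{"dp": [0,0,0],"yaw": -77},{"dp": [0,0,0],"yaw": -77},{"dp": [0,0,0],"yaw": -77},{"dp": [0,0,0],"yaw": -77}])

```text
time_s: 32.27
tcp_pos: [0.5967, 0.0851, 0.0711]
eef_rot: [180.0, 0.0, -174.8]
contact_force: [2.8, -0.1, -2.4]
gripper_width: 0.0117
gripper_force: 30.0
```

Release, lift and check.

>>> apply_moves(targets=[{"dp": [0,0,0],"yaw": 0},{"dp": [0,0,0],"yaw": 0},{"dp": [0,0,0],"yaw": 0},{"dp": [0,0,0],"yaw": 0},{"dp": [0,0,0],"yaw": 0},{"dp": [0,0,0.03],"yaw": 0},{"dp": [0,0,0.07],"yaw": 0},{"dp": [0,0,0.11],"yaw": 0},{"dp": [0,-0.005,0.15],"yaw": 0},{"dp": [0,-0.01,0.19],"yaw": 0},{"dp": [0,-0.01,0.2],"yaw": 0},{"dp": [0,-0.01,0.2],"yaw": 0},{"dp": [0,-0.01,0.2],"yaw": 0}], grip=-1)

```text
time_s: 33.35
tcp_pos: [0.5965, 0.0751, 0.2719]
eef_rot: [179.9, 0.1, -175.0]
contact_force: [-0.1, -0.0, -1.8]
gripper_width: 0.087
gripper_force: 0.0
```

```bash
python3 - <<'E'
from h import *
a,P=cap('wrist');save('w7',a)
X,Y,Z=P[...,0],P[...,1],P[...,2]
m=(Z>.08)&(Z<.09)&(X>.57)&(X<.63)&(Y<.12); print('knob',cv2.minAreaRect(P[m][:,:2].astype(np.float32)))
m=(abs(Z-.076)<.003)&(X>.64)&(X<.72)&(Y<.17); print('post',P[m].min(0),P[m].max(0))
b,Q=cap('side');save('s7',b);blobs(Q,.014,.024,(.38,.54,-.42,-.26),50)
E
```

```text
knob ((0.5958300828933716, 0.08577537536621094), (0.03704901039600372, 0.011247096583247185), 5.301352024078369)
post [0.66665084 0.13332466 0.07322932] [0.68276618 0.15430225 0.07721163]
c [ 0.46   -0.3429] r 0.0315 mean [ 0.46   -0.3441  0.0173] zstd 0.0013 [292 300  27  24 499]
```

View pics/s7.png

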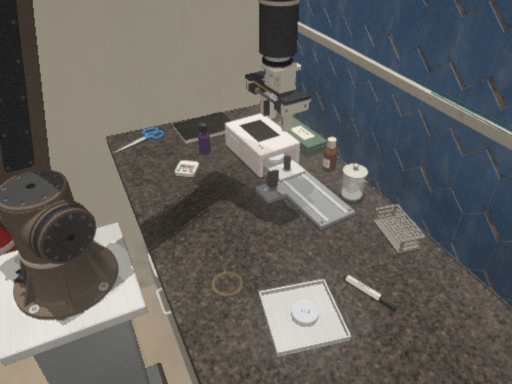

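The knob is back at 5.3°, which is locked. The stage is home with its handle at px (286,163), the scanned dish is flat in the tray at (305,313), and the bystanders have not moved.

```bash
python3 -c "
from plant import r
print(r.close_job())"
```

```text
the job is handed in; nothing more can be done
None
```

I handed the job in; the hand-in gave no verdict, but by the cameras the scanned dish is flat in the tray, both waiting dishes were centred in places 2 and 3 before the stage went home, the clamp is locked, and the bottle, marker and timer are where they were.

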